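# Pin the strainer arm back on its stand

## Task

The swing arm of the straining stand has come back from the wash and lies loosely on its hinge bracket. Take the hinge pin from its rest, thread it down through the arm's eye and, feeling for the hole hidden in the leaf beneath, gently through that too until its head sits fully home on the arm; then swing the arm by its black knob to its stop so that the strainer is over the bowl of the stand. Do not force anything and leave the other kitchenware alone.

Things in the scene. Friction and masses are not known exactly. Their poses are not given: they have to be found in the camera images.
- stand: Fixed steel straining stand; origin under the middle of its hinge bracket, z up. Base plate 140 mm (x) by 300 mm (y from -50 to +250), 6 mm thick, with a fixed steel bowl 120 mm wide, rim 56 mm up, at y = +165 mm. The bracket is a U 124 mm long (x), 70 mm wide (y) that carries the lower knuckle, a holed leaf; 59 mm free below the leaf.
- leaf_mid (a point): Slot middle at the leaf's top face, 85 mm up, axes as the stand's. Leaf 84 (x) by 54 mm, 20 mm thick, upright 12 mm through hole, chamfered 1 mm. It is clamped in a slot along x: the hole is on the line y = 0, anywhere up to 16 mm either way along x from this point, not measured, hidden by the arm. Friction holds the leaf; it shifts along the slot only under more than 9 N.
- swing_eye (a point): Centre of the upper mouth of the arm's eye (upper knuckle), 104 mm up: block 60 by 60 mm, 18 mm thick, upright 12 mm through hole, chamfered 2 mm. It lies 1 mm over the leaf and slides, by up to 20 mm in the stand's x and 6 mm in its y either way from the slot's middle, against 1.5 N, so a pin in it can drag it. Its y axis points along the arm to the knob.
- swing_knob (a point): Centre of the black round knob on the arm, 20 mm wide, 30 mm tall, 134 mm up (top at 149 mm), on a 10 mm stem, 85 mm from the eye along the arm. Beyond it the arm carries a shallow aluminium strainer 92 mm wide, its centre 150 mm from the eye, rim 104 mm up.
- swing (a joint): Angle of the arm about its eye, rad: 0 = at its stop, arm along the stand's +y, strainer over the stand's bowl; grows as it swings open, clockwise seen from above (to the stand's +x side). Starts 0.75 to 1.15. Friction 0.08 N m; it stays where it is left.
- pin_head (a point): Centre of the head of the loose steel hinge pin, z up along it. Head round, 22 mm wide, 44 mm tall, flat underside 22 mm below this point; shank below it 10 mm wide, 60 mm long, the last 10 mm tapering to a flat 8 mm tip, 82 mm below this point. 0.14 kg. Starts upright in its rest; fully home the head's underside lies on the arm's eye, this point 126 mm above the bench.
- rest: Fixed white plastic pin rest, 60 by 60 mm, 66 mm tall, origin under its middle; the pin hangs by its head in the 14 mm upright hole at its centre, the head standing out above the top.
- bowl: Loose steel mixing bowl, 150 mm wide and 65 mm tall, origin under its centre; a bystander.
- jug: Loose steel jug, 100 mm wide, 130 mm tall, origin under its centre; a bystander.
- tub: Loose lidded jar, 64 mm wide, 100 mm tall, origin under its centre; a bystander.
There are look-alikes about, which are no part of the job. Of the things that look like the part that bears pin_head, the middle-sized one is meant.

How it is judged:
By the outcome, as a careful person would: the job done as asked, in the order asked, and still so for the second after the job is handed in, with the robot touching nothing.
It also fails if it takes over 67 s, if anything falls off the work surface, if the arm or the gripper's body presses on something with over 40 N, if the wrist force passes 120 N, or if a joint passes its speed limit or range.

## Robot

A 6-joint arm with a two-finger parallel gripper is mounted at the origin on the work surface. World frame = base frame: x ahead of the robot, y to its left, z up, the work surface at z = 0. Lengths are in m, angles in rad, forces in N, time in s.
With the tool pointing down it reaches from about 0.35 to 0.975 m from the base axis. Payload 4.9 kg.
Tool frame: the origin (TCP) lies between the finger pads; the fingertips stand 19 mm ahead of it and the grasp point (between the pads) is the TCP (tip_extent is the z of the fingertips in the tool frame, in m); z points along the fingers, y is the direction in which the jaws open and shut (so a half turn about z gives the same grasp; the last joint's range is limited). The gripper opens to 85 mm and grips with 20 to 120 N. Pads are 22 mm wide; open, the fingers measure 114 mm over their backs; the gripper's body (76 mm by 85 mm) begins 54 mm behind the grasp point. The pads swing forward as they close: fully open they stand 13 mm farther back than shut.
Start: joints at [-1.252, 0.053, 1.613, -0, 1.476, -0.119], TCP at [0.265, -0.566, 0.25] pointing down, gripper open.
Joint ranges: [-3.01, 3.01], [-1.01, 2.22], [0.06, 2.58], [-1.02, 4.17], [0.09, 2.62], [-3.14, 3.14]. Speed limits (rad/s): [2.57, 2.57, 3.14, 3.14, 3.14, 3.14].

## Interface

Orientations are given as a rotation vector (axis times angle).
In Python, from bench import * gives the robot as it stands.
- The arm moves only by the tool jog_arm, never from a script. Its argument "motion" is a list of rows, each a list of 7 numbers: the shift along the tool's x, y, z scaled (see below), then the turn, a rotation vector about the tool's x, y, z scaled (see below), then the opening, from 0 (shut) to 1 (fully open). In form: [[dx, dy, dz, wx, wy, wz, claw], ...]. A call has 1 to 12 rows; each row is the pose to reach, as a shift and turn from the pose commanded when the call began, along the tool's axes at that moment, turning the shorter way round; what a row does not reach only later rows make up. The controller multiplies each number of a shift by 0.15 m and each number of a turn by pi rad. A row lasts 1/8 s, in which the tool goes at most 62.5 mm and 10.7 degrees, less where a joint would pass 70% of its speed; a pose out of reach is approached as far as the arm can. A call with a number of a shift or a turn outside -1 to 1 is refused whole. A call with a gripper value outside its range is refused whole. The fingers move at their own pace and stop on an object; the grip force is fixed at half the most. Time passes only in rows, so rows that repeat a pose let the fingers close. It gives the time, the measured TCP pose, the force and the opening at its end, in the units of the state.
- get_obs(): the state, without advancing time (a new reading comes with each control period).
- snapshot(name): name is "side" or "top" or "wrist"; returns a dict with "color" (400x640x3 uint8, blue, green, red), "fx", "fy", "cx", "cy" (pixels), "extrinsics" (4x4, takes a point from world to camera coordinates). Camera axes: x right, y down, z forward; pixel columns grow to the right and rows downward; lengths in m; the calibration is good to about 2 mm. A picture is of the moment at which its call begins. There is no depth.
- job_done(): hands the job in, once; it reports no verdict.
Trained networks look in the newest picture that a camera, given by its name, has taken for a name from the list of things; names that differ only in an ending like _2 or _b are one class to them, and where a whole thing is asked for, a point or a joint stands for the part that bears it (a point fixed in the world has none). Each returns a list of dicts, best first, with "conf" (0 to 1); they miss things now and then, are a little off and sometimes report something else, mostly with a low value. They report only what shows in the picture. A call takes as long as a camera call. They do not tell look-alikes from the thing itself.
- cut_out(camera, thing): "mask" (400x640 bool, what is visible of it) and "box" ([left, top, right, bottom] in pixels, round what is visible of it).
- tip_of(camera, thing): "xy" ([column, row] in pixels: a listed point, or the origin of a listed thing).
The state is a dict: "time_s": time; "joint_positions": joint angles; "joint_velocities": joint speeds; "joint_torque": joint torques, N m; "tool_pos": TCP position; "orientation": TCP orientation; "wrist_force": force on the tool from outside, world axes, zero at the start; "moment": the same for the moment, N m; "width": finger opening in m.
Only numpy, scipy, OpenCV 4.12 (cv2) and the standard library are available. Lean on these libraries where they do the work, as an engineer would, in place of code of your own. Each camera call takes 0.05 s, during which the arm holds its last target. There are 200 camera calls.

## Working session

There is one attempt and no reset: what is moved stays moved. The work goes in short steps, Python scripts to look and compute and a tool call to move; the robot and the scene stay as the last step left them, time stands still between calls to the robot, and variables do not carry over. Pictures are saved under pics/ and viewed, about 8 in all and at most 12, crops included, and the job is handed in when it is done.

Besides the shell and the picture viewer there is one more tool, called after "Emit:" as a command line: name --pt "numbers of a row" for each row, then --argument value for the rest. jog_arm: Moves the arm, as the interface text tells. Shifts and turns lie within -1 to 1; 1 stands for 0.15 m of shift or pi rad of turn. Its arguments: {"type":"object","properties":{"motion":{"type":"array"}},"required":["motion"]}

```bash
mkdir -p pics
cat > h.py <<'E'
from bench import *
import numpy as np, cv2
from scipy.spatial.transform import Rotation as R
def ray(s,xy):
    E=np.array(s["extrinsics"]);d=np.array([(xy[0]-s["cx"])/s["fx"],(xy[1]-s["cy"])/s["fy"],1.])
    r=E[:3,:3].T@d; c=-E[:3,:3].T@E[:3,3]; return c,r
def atz(s,xy,z):
    c,r=ray(s,xy); return c+r*(z-c[2])/r[2]
def proj(s,p):
    E=np.array(s["extrinsics"]);q=E[:3,:3]@np.array(p)+E[:3,3]; return np.array([s["fx"]*q[0]/q[2]+s["cx"],s["fy"]*q[1]/q[2]+s["cy"]])
def tri(a,b):
    (c1,r1),(c2,r2)=a,b
    A=np.stack([r1,-r2],1);t=np.linalg.lstsq(A,c2-c1,rcond=None)[0]
    p,q=c1+r1*t[0],c2+r2*t[1]; return (p+q)/2,np.linalg.norm(p-q)
E
cat > a.py <<'E'
from h import *
np.set_printoptions(precision=3,suppress=True)
S={}
for n in ("top","side"):
    S[n]=snapshot(n); cv2.imwrite(f"pics/{n}0.png",S[n]["color"])
    c=ray(S[n],(320,200)); print(n,c)
    for t in ["pin_head","swing_eye","swing_knob","leaf_mid","rest","stand","bowl","jug","tub"]:
        try: print(n,t,[(np.round(d["xy"],1),round(d["conf"],2)) for d in tip_of(n,t)][:5])
        except Exception as e: print(t,e)
    for t in ["pin_head","rest"]:
        print(n,t,[(np.round(d["box"]),round(d["conf"],2)) for d in cut_out(n,t)][:5])
o=get_obs();print(o)
E
python3 a.py
```

```text
top (array([ 0.475, -0.002,  1.279]), array([ 0.109, -0.042, -0.993]))
top pin_head [(array([443.9, 248.8]), 0.57), (array([434.2, 214.3]), 0.57), (array([469.6, 239.1]), 0.47)]
top swing_eye [(array([303.8, 227.7]), 0.91)]
top swing_knob [(array([278.9, 199.8]), 0.98)]
top leaf_mid [(array([300.8, 227.5]), 0.81)]
top rest [(array([430.7, 246.3]), 0.85)]
top stand [(array([301.5, 229.2]), 0.87)]
top bowl [(array([152.5, 233.6]), 0.66)]
top jug [(array([414.7, 153.4]), 0.9), (array([302.1, 231.6]), 0.59)]
top tub [(array([196.6, 178.4]), 0.63)]
top pin_head [(array([421., 210., 442., 226.]), 0.58), (array([460., 237., 474., 244.]), 0.58)]
top rest [(array([421., 238., 454., 262.]), 0.93)]
side (array([ 0.318, -1.369,  0.943]), array([ 0.18 ,  0.832, -0.525]))
side pin_head [(array([325.4, 256.1]), 0.73), (array([295.2, 275.5]), 0.45)]
side swing_eye [(array([298.3, 195.2]), 0.76)]
side swing_knob [(array([314.5, 176.1]), 0.91)]
side leaf_mid [(array([296.4, 200.3]), 0.93), (array([295.1, 222.2]), 0.39)]
side rest [(array([294.8, 298.6]), 0.92)]
side stand [(array([295.8, 221.9]), 0.65)]
side bowl [(array([275.3, 164.8]), 0.8), (array([294.1, 222.6]), 0.35)]
side jug [(array([389.6, 275.6]), 0.95), (array([317.1, 175.3]), 0.38)]
side tub [(array([318. , 174.3]), 0.79)]
side pin_head [(array([320., 244., 334., 292.]), 0.59), (array([312., 294., 318., 321.]), 0.52), (array([292., 265., 300., 282.]), 0.41)]
side rest [(array([282., 274., 310., 310.]), 0.91)]
{'time_s': 1.2, 'joint_positions': array([-1.252,  0.053,  1.613, -0.   ,  1.476, -0.119]), 'joint_velocities': array([ 0.001,  0.001, -0.001,  0.001,  0.   , -0.001]), 'joint_torque': array([  0.001, -39.369, -37.046,  -0.   ,   0.   ,  -0.   ]), 'tool_pos': array([ 0.265, -0.566,  0.25 ]), 'orientation': array([ 3.067,  0.682, -0.   ]), 'wrist_force': array([ 0.253,  0.38 , -0.339]), 'moment': array([-0.042, -0.033,  0.032]), 'width': 0.08525858173446517}
```

```bash
python3 - <<'E'
import cv2,numpy as np
t=cv2.imread("pics/top0.png");s=cv2.imread("pics/side0.png")
a=cv2.resize(t[130:290,130:490],(800,356)); 
b=cv2.resize(s[140:330,250:450],(252,239)) 
cv2.imwrite("pics/v1.png",a)
cv2.imwrite("pics/v2.png",cv2.resize(s[140:330,240:440],(632,600),interpolation=cv2.INTER_CUBIC))
E
python3 - <<'E'
import sys;sys.path.insert(0,'.')
from h import *
np.set_printoptions(precision=3,suppress=True)
T=snapshot("top");S=snapshot("side")
for n,a,b in [("eye",(303.8,227.7),(298.3,195.2)),("knob",(278.9,199.8),(314.5,176.1)),("leaf",(300.8,227.5),(296.4,200.3)),("rest",(430.7,246.3),(294.8,298.6)),("stand",(301.5,229.2),(295.8,221.9)),("pinrest",(443.9,248.8),(295.2,275.5)),("pin2",(434.2,214.3),(325.4,256.1)),("jug",(414.7,153.4),(389.6,275.6)),("tub",(196.6,178.4),(318,174.3)),("bowl",(152.5,233.6),(275.3,164.8))]:
    print(n,*tri(ray(T,a),ray(S,b)))
print("eye z",atz(T,(303.8,227.7),.104),atz(S,(298.3,195.2),.104))
print("knob z",atz(T,(278.9,199.8),.134),atz(S,(314.5,176.1),.134))
print("leaf z",atz(T,(300.8,227.5),.085),atz(S,(296.4,200.3),.085))
E
```

```text
eye [ 0.537 -0.01   0.112] 0.009438250147008097
knob [0.604 0.051 0.14 ] 0.005806980872740966
leaf [ 0.536 -0.002  0.089] 0.0025590333998097396
rest [ 0.476 -0.359  0.005] 0.01346175118049989
stand [ 0.533 -0.004  0.008] 0.0007343184719323104
pinrest [ 0.473 -0.369  0.093] 0.004844123259824161
pin2 [ 0.559 -0.339  0.12 ] 0.006501411760387706
jug [ 0.744 -0.324  0.009] 0.0026913280659482323
tub [0.671 0.282 0.016] 0.008412573742978519
bowl [0.523 0.4   0.011] 0.0050184051528866696
eye z [ 0.533 -0.01   0.104] [0.544 0.003 0.104]
knob z [0.601 0.052 0.134] [0.609 0.062 0.134]
leaf z [ 0.535 -0.002  0.085] [0.538 0.004 0.085]
```

View pics/v1.png

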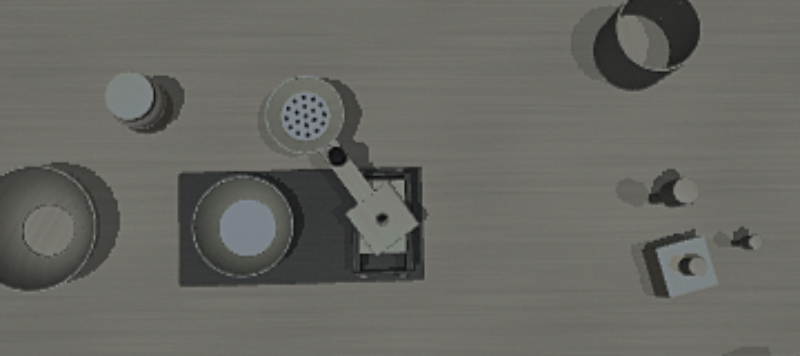

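View pics/v2.png

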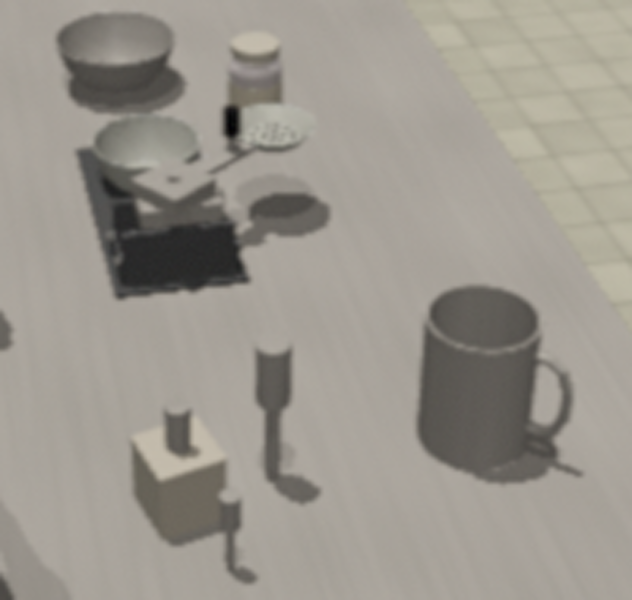

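Candidates for the pin (top picture): in the rest (444,249), tall one (434,214) and small one (470,239). The one in the rest is middle-sized and matches the description. I'll check it in a wrist close-up.

```bash
cat >> h.py <<'E'
np.set_printoptions(precision=4,suppress=True)
def go(x,y,z,jaw=None):
    """row for TCP at xyz, tool down, jaw axis (tool y) at jaw deg in world"""
    o=get_obs();R0=R.from_rotvec(o["orientation"]);M=R0.as_matrix()
    d=M.T@(np.array([x,y,z])-o["tool_pos"])/0.15
    j0=np.degrees(np.arctan2(M[1,1],M[0,1]))
    if jaw is None: jaw=j0
    else: jaw=j0+((jaw-j0+90)%180-90)
    a=np.radians(jaw);yv=np.array([np.cos(a),np.sin(a),0]);zv=np.array([0,0,-1.]);T=np.stack([np.cross(yv,zv),yv,zv],1)
    w=(R0.inv()*R.from_matrix(T)).as_rotvec()/np.pi
    print("row",np.round(np.r_[d,w],4),"jaw0 %.1f"%j0,"tcp",o["tool_pos"],"F",o["wrist_force"],"M",o["moment"],"w %.4f t %.2f"%(o["width"],o["time_s"]),"j",o["joint_positions"])
E
python3 -c "
from h import *
go(.445,-.369,.26,-35)
T=snapshot('top');print(atz(T,(469.6,239.1),.07))"
```

```text
row [ 1.6439 -0.6809 -0.0647  0.      0.     -0.1662] jaw0 -64.9 tcp [ 0.265  -0.566   0.2503] F [1.1269 0.0438 0.5115] M [-0.043   0.0355 -0.042 ] w 0.0849 t 1.30 j [-1.252   0.0527  1.6129 -0.      1.476  -0.119 ]
[ 0.5001 -0.4456  0.07  ]
```

Emit:
jog_arm --pt "0.4 -0.17 0 0 0 -0.055 1" --pt "0.8 -0.34 0 0 0 -0.11 1" --pt "0.96 -0.4 -0.05 0 0 -0.166 1" --pt "0.96 -0.4 -0.05 0 0 -0.166 1"

```text
time_s: 1.85
tool_pos: [0.3714, -0.4495, 0.2587]
orientation: [2.784, 1.453, 0.0]
wrist_force: [-0.1, -0.3, -0.1]
width: 0.0854
```

```bash
python3 -c "
from h import *
go(.445,-.369,.26,-35)"
```

```text
row [ 0.7209  0.0954 -0.0088  0.0005  0.0002  0.0006] jaw0 -34.9 tcp [ 0.3714 -0.4495  0.2587] F [-0.1152 -0.2746 -0.0619] M [-0.0146  0.0321 -0.0591] w 0.0854 t 1.85 j [-1.0079 -0.0522  1.7038 -0.      1.4884 -0.399 ]
```

Emit:
jog_arm --pt "0.4 0.05 0 0 0 0 1" --pt "0.72 0.095 0 0 0 0 1" --pt "0.72 0.095 0 0 0 0 1"

```text
time_s: 2.22
tool_pos: [0.4445, -0.3694, 0.2576]
orientation: [-2.786, -1.451, 0.0]
wrist_force: [0.1, -0.5, -0.3]
width: 0.0854
```

```bash
cat > w.py <<'E'
from h import *
import sys
W=snapshot("wrist");cv2.imwrite("pics/w1.png",W["color"])
c,r=ray(W,(320,200));print("cam",c,r)
for t,z in [("pin_head",.088),("rest",0)]:
    for d in tip_of("wrist",t): print(t,d["xy"],d["conf"],atz(W,d["xy"],z))
    for d in cut_out("wrist",t): print(t,d["box"],d["conf"])
E
python3 w.py
```

```text
cam [ 0.4862 -0.3117  0.3808] [-0.164  -0.2278 -0.9598]
pin_head [407.4, 200.2] 0.8 [ 0.5026 -0.428   0.088 ]
pin_head [424.4, 75.2] 0.62 [ 0.5702 -0.3422  0.088 ]
pin_head [346.1, 157.7] 0.59 [ 0.478  -0.3623  0.088 ]
pin_head [388.6, 52.1, 458.1, 102.4] 0.89
pin_head [333.1, 143.2, 358.0, 170.8] 0.61
pin_head [392.0, 182.0, 422.0, 217.2] 0.56
rest [339.1, 147.7] 0.88 [ 0.4753 -0.3632  0.    ]
rest [301.5, 108.5, 387.3, 193.6] 0.57
```

View pics/w1.png

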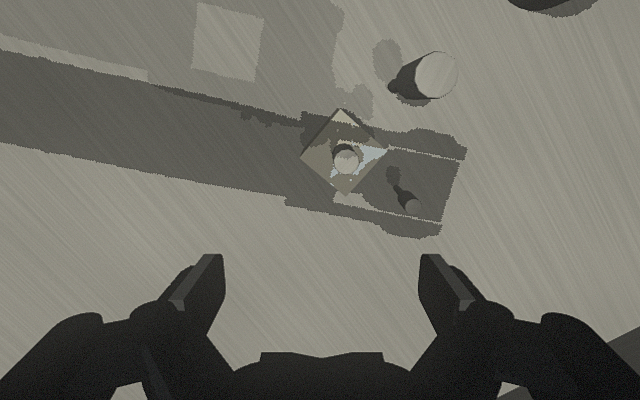

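The wrist view shows the pin in the white rest at (346,160), between a larger loose pin at (435,75) and a smaller one at (412,205), so the choice holds.

```bash
python3 -c "
from h import *
go(.477,-.363,.13,-35)"
```

```text
row [ 0.1794  0.1541  0.851  -0.0001  0.0001 -0.0011] jaw0 -35.2 tcp [ 0.4426 -0.3717  0.2577] F [-0.9001 -0.2606 -0.1873] M [-0.077   0.0035  0.0022] w 0.0853 t 2.48 j [-0.827  -0.0628  1.7156 -0.0004  1.4889 -0.2128]
```

```bash
python3 -c "
from h import *
print(get_obs()['tool_pos'])
for i in range(3):
  W=snapshot('wrist');
  print([ (np.round(d['xy'],1),atz(W,d['xy'],.088)) for d in tip_of('wrist','pin_head')], [ (np.round(d['xy'],1),atz(W,d['xy'],0)) for d in tip_of('wrist','rest')])
  go(.477,-.363,.13,-35)"
```

```text
[ 0.4426 -0.3717  0.2577]
[(array([406.3, 195.7]), array([ 0.5019, -0.4262,  0.088 ])), (array([346.8, 153.2]), array([ 0.4788, -0.3618,  0.088 ])), (array([419.7,  73.9]), array([ 0.5657, -0.3419,  0.088 ]))] [(array([338.7, 148.8]), array([ 0.4723, -0.3665,  0.    ])), (array([345. , 152.6]), array([ 0.4758, -0.3743,  0.    ]))]
row [ 0.1761  0.1541  0.8516 -0.      0.     -0.0008] jaw0 -35.1 tcp [ 0.4429 -0.3713  0.2577] F [0.2918 0.0832 0.015 ] M [ 0.0015 -0.0187  0.0248] w 0.0855 t 2.62 j [-0.8263 -0.063   1.7157 -0.0001  1.4889 -0.2129]
[(array([422.4,  70.5]), array([ 0.5692, -0.3404,  0.088 ])), (array([408.1, 195. ]), array([ 0.5039, -0.4262,  0.088 ])), (array([346.8, 154.6]), array([ 0.4785, -0.3624,  0.088 ]))] [(array([338.9, 146.4]), array([ 0.4744, -0.3639,  0.    ]))]
row [ 0.172   0.154   0.852  -0.      0.     -0.0005] jaw0 -35.1 tcp [ 0.4433 -0.3708  0.2578] F [0.8005 0.0735 0.021 ] M [ 0.0115  0.0326 -0.0166] w 0.0856 t 2.77 j [-0.8253 -0.0631  1.7158 -0.0001  1.4889 -0.2129]
[(array([405.5, 198.2]), array([ 0.5008, -0.4269,  0.088 ])), (array([420.7,  73.8]), array([ 0.5671, -0.3412,  0.088 ])), (array([346.2, 155.4]), array([ 0.478 , -0.3622,  0.088 ]))] [(array([337.4, 149.5]), array([ 0.4714, -0.3654,  0.    ]))]
row [ 0.1691  0.154   0.8521 -0.      0.     -0.0003] jaw0 -35.0 tcp [ 0.4435 -0.3705  0.2578] F [ 0.1402 -0.4743  0.006 ] M [-0.0184  0.0188  0.0246] w 0.0853 t 2.92 j [-0.8247 -0.0631  1.7158 -0.      1.489  -0.2129]
```

Emit:
jog_arm --pt "0.168 0.154 0.25 0 0 0 1" --pt "0.168 0.154 0.5 0 0 0 1" --pt "0.168 0.154 0.7 0 0 0 1" --pt "0.168 0.154 0.8 0 0 0 1" --pt "0.168 0.154 0.8 0 0 0 1" --pt "0.168 0.154 0.8 0 0 0 1"

```text
time_s: 3.68
tool_pos: [0.4777, -0.3638, 0.1396]
orientation: [2.785, 1.448, 0.001]
wrist_force: [0.0, 0.5, -0.8]
width: 0.0852
```

```bash
python3 -c "
from h import *
W=snapshot('wrist');cv2.imwrite('pics/w2.png',W['color'])
print([ (np.round(d['xy'],1),atz(W,d['xy'],.088)) for d in tip_of('wrist','pin_head')],[ (np.round(d['box'],1)) for d in cut_out('wrist','pin_head')])
go(.477,-.363,.093,-35)"
```

```text
[(array([443.8, 115.7]), array([ 0.5681, -0.3474,  0.088 ])), (array([414.2, 280.8]), array([ 0.5068, -0.4214,  0.088 ])), (array([318.1, 230.5]), array([ 0.4783, -0.362 ,  0.088 ]))] [array([382.5,  70.7, 517.1, 163.1]), array([390.2, 241.2, 422. , 307.1]), array([296.3, 201.8, 337.1, 264.5])]
row [ 0.0017 -0.0074  0.3105  0.0009  0.0001 -0.0002] jaw0 -35.0 tcp [ 0.4777 -0.3637  0.1396] F [-0.0412 -0.3434 -0.0219] M [-0.017  -0.0027 -0.0292] w 0.0854 t 3.83 j [-0.7747  0.0855  1.7694  0.      1.2839 -0.1632]
```

View pics/w2.png

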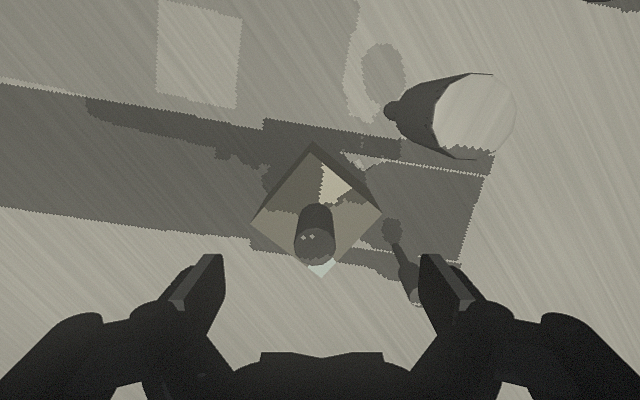

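The wrist view shows the pin head at (315,235), between the pads, with the small pin beside the right finger at (410,290). I'll narrow the opening and go down.

Emit:
jog_arm --pt "0 0 0.05 0 0 0 0.6" --pt "0 0 0.15 0 0 0 0.6" --pt "0 0 0.25 0 0 0 0.6" --pt "0 0 0.31 0 0 0 0.6" --pt "0 0 0.31 0 0 0 0.6" --pt "0 0 0.31 0 0 0 0.3" --pt "0 0 0.31 0 0 0 0" --pt "0 0 0.31 0 0 0 0" --pt "0 0 0.31 0 0 0 0" --pt "0 0 0.31 0 0 0 0"

```text
time_s: 5.08
tool_pos: [0.4769, -0.3631, 0.0922]
orientation: [-2.787, -1.45, 0.001]
wrist_force: [-3.8, 3.0, 6.4]
width: 0.0203
```

```bash
python3 -c "
from h import *
W=snapshot('wrist');cv2.imwrite('pics/w3.png',W['color'])
print([ (np.round(d['xy'],1),atz(W,d['xy'],.088)) for d in tip_of('wrist','pin_head')])
go(.477,-.363,.093,-35)"
```

```text
[(array([500.5, 120.4]), array([ 0.5707, -0.3492,  0.088 ])), (array([436. , 324.6]), array([ 0.5061, -0.4143,  0.088 ])), (array([321. , 269.1]), array([ 0.4793, -0.3613,  0.088 ]))]
row [ 0.0007  0.0003 -0.0056 -0.0001  0.0001 -0.0002] jaw0 -35.0 tcp [ 0.4769 -0.3631  0.0922] F [-2.5014  2.3226  5.6397] M [ 0.4793  0.6822 -0.065 ] w 0.0206 t 5.17 j [-0.7747  0.1401  1.7965 -0.0003  1.2053 -0.1632]
```

Emit:
jog_arm --pt "0 0 -0.15 0 0 0 0" --pt "0 0 -0.35 0 0 0 0" --pt "0 0 -0.6 0 0 0 0" --pt "0 0 -0.85 0 0 0 0" --pt "0 0 -1.0 0 0 0 0" --pt "0 0 -1.0 0 0 0 0" --pt "0 0 -1.0 0 0 0 0"

```text
time_s: 6.05
tool_pos: [0.4766, -0.3626, 0.2395]
orientation: [-2.785, -1.449, 0.001]
wrist_force: [-0.4, -0.5, -2.0]
width: 0.0204
```

```bash
python3 -c "
from h import *
o=get_obs()
go(.48,-.06,.25,-35)
for n in ['wrist','side','top']:
  W=snapshot(n);cv2.imwrite('pics/g_%s.png'%n,W['color'])
  print(n,[ (np.round(d['xy'],1),d['conf']) for d in tip_of(n,'pin_head')], 'expect',proj(W,o['tool_pos']-[0,0,.005]))
go(.48,-.06,.25,-35)
"
```

```text
row [ 1.665  -1.1396 -0.067  -0.0006 -0.0001 -0.0002] jaw0 -35.0 tcp [ 0.4766 -0.3626  0.2395] F [-0.4431 -0.505  -2.0462] M [-0.0266 -0.0095  0.0098] w 0.0204 t 6.05 j [-0.7747 -0.0008  1.6855  0.0001  1.4589 -0.1632]
wrist [(array([322.6, 272.7]), 0.73), (array([386.6, 227.8]), 0.7), (array([395.3, 109.8]), 0.56)] expect [318.7752 274.1002]
side [(array([323.1, 257.7]), 0.62), (array([292.7, 227.1]), 0.5), (array([314.4, 299.8]), 0.5)] expect [295.9513 228.3745]
top [(array([433.3, 214.9]), 0.64), (array([152.3, 233.7]), 0.5), (array([460.9, 246.9]), 0.49)] expect [460.1279 248.0757]
row [ 1.6652 -1.141  -0.0633 -0.0005 -0.0001 -0.0002] jaw0 -35.0 tcp [ 0.4767 -0.3628  0.2402] F [ 0.0115  0.0422 -0.8647] M [0.0168 0.0831 0.0116] w 0.0206 t 6.35 j [-0.7747 -0.0009  1.6845 -0.      1.4596 -0.1631]
```

Emit:
jog_arm --pt "0.2 -0.14 -0.03 0 0 0 0" --pt "0.5 -0.34 -0.06 0 0 0 0" --pt "0.8 -0.55 -0.06 0 0 0 0" --pt "1.0 -0.68 -0.06 0 0 0 0"

```text
time_s: 6.85
tool_pos: [0.4794, -0.1796, 0.2501]
orientation: [-2.786, -1.451, -0.0]
wrist_force: [-0.0, 0.0, -1.5]
width: 0.0209
```

Emit:
jog_arm --pt "0.2 -0.14 0 0 0 0 0" --pt "0.45 -0.31 0 0 0 0 0" --pt "0.66 -0.46 0 0 0 0 0" --pt "0.66 -0.46 0 0 0 0 0" --pt "0.66 -0.46 0 0 0 0 0"

```text
time_s: 7.48
tool_pos: [0.48, -0.0613, 0.2502]
orientation: [2.787, 1.45, -0.0]
wrist_force: [0.6, -0.2, -2.0]
width: 0.0208
```

```bash
cat > eye.py <<'E'
from h import *
import sys
W=snapshot('wrist');cv2.imwrite(sys.argv[1],W['color'])
for t,z in [('swing_eye',.104),('swing_knob',.134),('leaf_mid',.085),('stand',0),('pin_head',.245)]:
  print(t,[ (np.round(d['xy'],1),round(d['conf'],2),atz(W,d['xy'],z)) for d in tip_of('wrist',t)])
g=W['color']
go(.535,-.005,.21)
E
python3 eye.py pics/e1.png
```

```text
swing_eye [(array([331.7,  91.8]), 0.82, array([ 0.5336, -0.001 ,  0.104 ]))]
swing_knob []
leaf_mid [(array([331.4,  93.7]), 0.67, array([ 0.5334, -0.0019,  0.085 ]))]
stand [(array([330.6,  95. ]), 0.76, array([ 0.5354, -0.002 ,  0.    ])), (array([331.3,  92.8]), 0.41, array([ 0.5373, -0.0005,  0.    ]))]
pin_head [(array([322.5, 270.7]), 0.7, array([ 0.4821, -0.061 ,  0.245 ]))]
row [ 0.5204  0.0828  0.2682 -0.      0.      0.    ] jaw0 -35.1 tcp [ 0.48   -0.0617  0.2502] F [ 0.5063 -0.5024 -0.8132] M [ 0.0398 -0.0169  0.0157] w 0.0203 t 7.78 j [-0.2818 -0.2955  1.9314 -0.0001  1.5058  0.331 ]
```

View pics/e1.png

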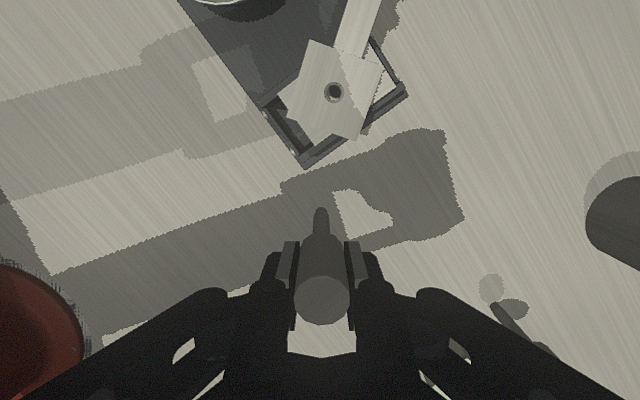

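Run:
```python
from h import *
W=snapshot('wrist');T=snapshot('top')
print("eye",atz(W,(334.5,92),.104))
o=get_obs()['tool_pos'];print("tip proj",proj(W,o-[0,0,.087]),"head top",proj(W,o+[0,0,.017]))
print([atz(T,p,.006) for p in [(210.6,258.7),(210.6,207.9)]])
S=cv2.imread('pics/side0.png');t=cv2.imread('pics/top0.png')
e=cv2.imread('pics/e1.png')[0:190,170:430]; a=cv2.resize(e,(800,585),interpolation=cv2.INTER_CUBIC)
a=np.clip(a.astype(float)*1.6,0,255).astype(np.uint8)
cv2.imwrite('pics/e1c.png',a)
```

```text
eye [ 0.5354 -0.0028  0.104 ]
tip proj [319.4351 213.4134] head top [317.984  303.0996]
[array([0.4563, 0.2436, 0.006 ]), array([0.5949, 0.2449, 0.006 ])]
```

View pics/e1c.png

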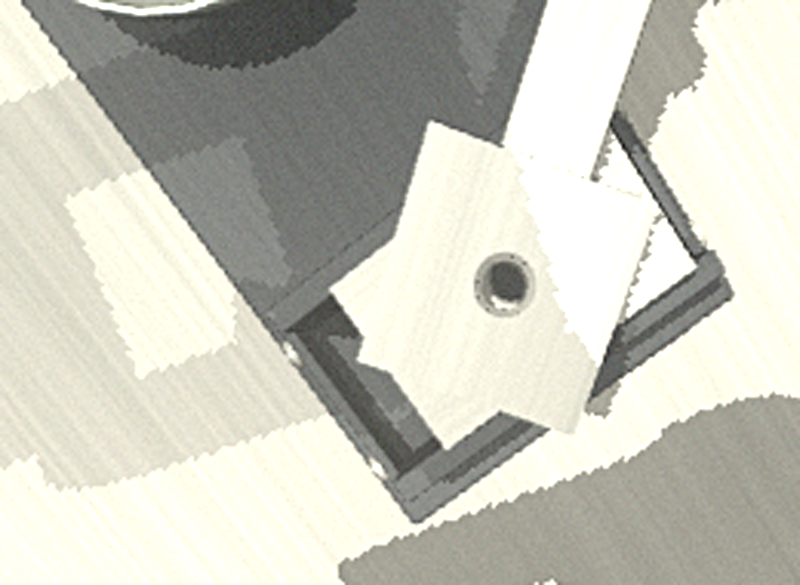

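Run:
```python
from h import *
W=snapshot('wrist');im=cv2.imread('pics/e1.png')
def rect(z,x0=.44,y0=-.08,s=4,n=(170,140)):
    # cols: world x from x0, rows: world y downwards from top y0+n1
    src=[];dst=[]
    for cx in(0,n[0]*s):
        for cy in (0,n[1]*s):
            p=(x0+cx/s/1000,y0+(n[1]*s-cy)/s/1000,z);src.append(proj(W,p));dst.append((cx,cy))
    H=cv2.getPerspectiveTransform(np.float32(src),np.float32(dst))
    return cv2.warpPerspective(im,H,(n[0]*s,n[1]*s),flags=cv2.INTER_CUBIC)
a=rect(.085);a=np.clip(a.astype(float)*1.5,0,255).astype(np.uint8)
for i in range(0,170,10):
    c=(0,0,255) if i%20 else (0,255,0)
    cv2.line(a,(i*4,0),(i*4,6),c,1);cv2.line(a,(i*4,552),(i*4,560),c,1)
for i in range(0,140,10):
    c=(0,0,255) if i%20 else (0,255,0);cv2.line(a,(0,i*4),(8,i*4),c,1)
cv2.imwrite('pics/r1.png',a)
```

```text
(no output)
```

View pics/r1.png

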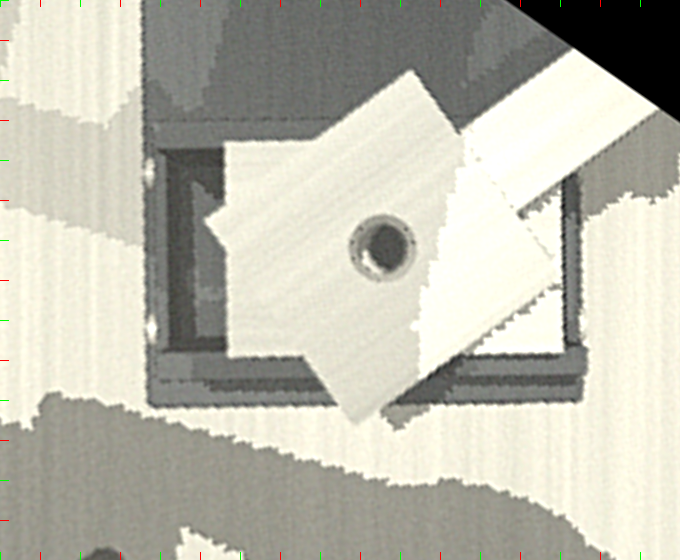

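Run:
```python
from h import *
W=snapshot('wrist');c,_=ray(W,(320,200));print(c)
f=lambda u,v,z:(lambda p:c+(p-c)*(z-c[2])/(p[2]-c[2]))(np.array([.44+u/4000,-.08+(560-v)/4000,.085]))
print("plate L,R at .006",f(147,250,.006),f(581,250,.006),"bottom",f(300,404,.006),f(300,404,.0))
for z in (.085,.065,.06,.05): print(z,"walls",f(163,250,z)[0],f(565,250,z)[0],f(195,250,z)[0])
print("eye",f(383,248,.104))
```

```text
[ 0.5217 -0.0038  0.3735]
plate L,R at .006 [ 0.4644 -0.0022  0.006 ] [ 0.6027 -0.0022  0.006 ] bottom [ 0.5132 -0.0512  0.006 ] [ 0.513 -0.052  0.   ]
0.085 walls 0.48075 0.58125 0.48875
0.065 walls 0.4779131413309969 0.5853799617294434 0.48646771409903244
0.06 walls 0.4772039266637461 0.5864124521618043 0.4858971426237906
0.05 walls 0.4757854973292446 0.588477433026526 0.4847559996733068
eye [ 0.5348 -0.0021  0.104 ]
```

The rectified view shows the eye at about (.534,-.002). The leaf spans x .497 to .581 (84 mm, as given), so its middle is about .539, while the plate's middle is .5335. The hole is therefore probably about +5 mm along x. Next I'll go over the eye.

Emit:
jog_arm --pt "0.25 0.03 0.05 0 0 0 0" --pt "0.45 0.055 0.15 0 0 0 0" --pt "0.535 0.064 0.25 0 0 0 0" --pt "0.535 0.064 0.295 0 0 0 0" --pt "0.535 0.064 0.295 0 0 0 0" --pt "0.535 0.064 0.295 0 0 0 0"

```text
time_s: 8.72
tool_pos: [0.5338, -0.0014, 0.2067]
orientation: [2.787, 1.448, 0.001]
wrist_force: [0.3, -0.0, -1.4]
width: 0.0207
```

Run:
```python
from h import *
W=snapshot('wrist');S=snapshot('side')
print('eye',[(np.round(d['xy'],1),atz(W,d['xy'],.104)) for d in tip_of('wrist','swing_eye')],'tip exp',proj(W,get_obs()['tool_pos']-[0,0,.086]))
a=W['color'][60:300,200:440];b=S['color'][130:230,240:360]
cv2.imwrite('pics/e2.png',np.clip(np.hstack([cv2.resize(a,(400,400)),cv2.resize(b,(400,400),interpolation=cv2.INTER_CUBIC)])*1.4,0,255).astype(np.uint8))
go(.534,-.0015,.18)
```

```text
eye [(array([321.8, 205.7]), array([ 0.5356, -0.0017,  0.104 ]))] tip exp [319.556  213.8857]
row [-0.0016  0.0006  0.1793  0.0004 -0.0002  0.    ] jaw0 -35.1 tcp [ 0.534  -0.0012  0.2069] F [-0.0441 -0.3889 -0.2619] M [-0.0281 -0.0296  0.0214] w 0.0207 t 8.88 j [-0.1417 -0.1362  1.8694 -0.0001  1.407   0.4705]
```

View pics/e2.png

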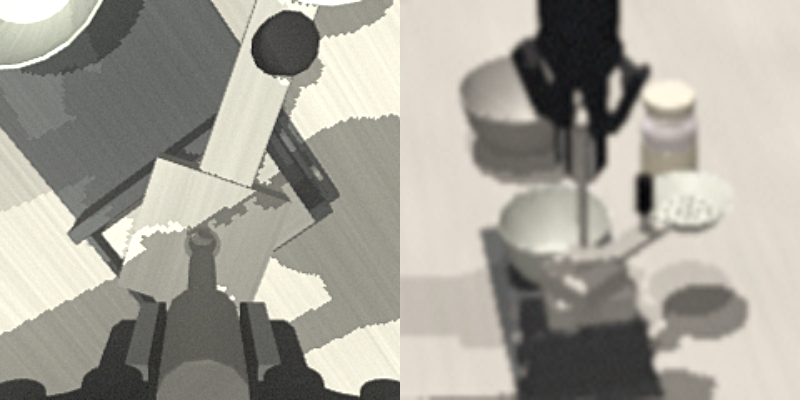

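The pin tip sits over the eye hole in both views (wrist crop (202,243), side crop (580,245)). I'll lower it gently.

Emit:
jog_arm --pt "0 0 0.04 0 0 0 0" --pt "0 0 0.07 0 0 0 0" --pt "0 0 0.1 0 0 0 0" --pt "0 0 0.12 0 0 0 0" --pt "0 0 0.13 0 0 0 0" --pt "0 0 0.13 0 0 0 0"

```text
time_s: 9.62
tool_pos: [0.5338, -0.0008, 0.1864]
orientation: [-2.787, -1.45, 0.0]
wrist_force: [-0.5, -0.4, -1.6]
width: 0.0206
```

Emit:
jog_arm --pt "0 0 0.015 0 0 0 0" --pt "0 0 0.03 0 0 0 0" --pt "0 0 0.045 0 0 0 0" --pt "0 0 0.055 0 0 0 0" --pt "0 0 0.055 0 0 0 0"

```text
time_s: 10.25
tool_pos: [0.5338, -0.001, 0.1781]
orientation: [2.787, 1.449, -0.0]
wrist_force: [0.3, -1.1, -1.7]
width: 0.0202
```

Emit:
jog_arm --pt "0.007 0.015 0 0 0 0 0" --pt "0.014 0.031 0 0 0 0 0" --pt "0.014 0.031 0 0 0 0 0" --pt "0.014 0.031 0.02 0 0 0 0" --pt "0.014 0.031 0.035 0 0 0 0" --pt "0.014 0.031 0.045 0 0 0 0" --pt "0.014 0.031 0.05 0 0 0 0" --pt "0.014 0.031 0.05 0 0 0 0"

```text
time_s: 11.25
tool_pos: [0.5389, -0.0017, 0.1709]
orientation: [2.787, 1.45, 0.0]
wrist_force: [-1.3, -0.2, -0.9]
width: 0.0206
```

```bash
python3 -c "
from h import *
go(.5388,-.0018,.165)"
```

```text
row [-0.0009 -0.0005  0.0392  0.0001 -0.      0.    ] jaw0 -35.0 tcp [ 0.5389 -0.0017  0.1709] F [-1.2922 -0.1981 -0.8506] M [-0.1321  0.1876 -0.0311] w 0.0206 t 11.25 j [-0.1413 -0.0908  1.8899  0.      1.3422  0.4701]
```

Emit:
jog_arm --pt "0 0 0.007 0 0 0 0" --pt "0 0 0.014 0 0 0 0" --pt "0 0 0.014 0 0 0 0"

```text
time_s: 11.62
tool_pos: [0.5387, -0.0017, 0.1684]
orientation: [-2.787, -1.45, 0.001]
wrist_force: [-1.1, 0.1, -1.2]
width: 0.0212
```

Emit:
jog_arm --pt "0 0 0.007 0 0 0 0" --pt "0 0 0.014 0 0 0 0" --pt "0 0 0.014 0 0 0 0"

```text
time_s: 12.0
tool_pos: [0.5388, -0.0017, 0.1664]
orientation: [-2.787, -1.45, 0.0]
wrist_force: [-1.4, 0.4, -1.3]
width: 0.0206
```

Emit:
jog_arm --pt "0 0 0.01 0 0 0 0" --pt "0 0 0.02 0 0 0 0" --pt "0 0 0.03 0 0 0 0" --pt "0 0 0.03 0 0 0 0"

```text
time_s: 12.5
tool_pos: [0.5387, -0.0017, 0.1618]
orientation: [-2.787, -1.45, 0.0]
wrist_force: [-2.5, 0.2, -1.6]
width: 0.0206
```

```bash
python3 -c "
from h import *
go(.5388,-.0018,.13)"
```

```text
row [-0.0002  0.0008  0.2118 -0.0001  0.      0.    ] jaw0 -35.0 tcp [ 0.5387 -0.0017  0.1618] F [-2.5324  0.2293 -1.6311] M [-0.0144  0.4634 -0.0119] w 0.0206 t 12.50 j [-0.1413 -0.0817  1.8974  0.      1.3263  0.4701]
```

Emit:
jog_arm --pt "-0.003 -0.004 0 0 0 0 0" --pt "-0.003 -0.004 0.01 0 0 0 0" --pt "-0.003 -0.004 0.02 0 0 0 0" --pt "-0.003 -0.004 0.03 0 0 0 0" --pt "-0.003 -0.004 0.03 0 0 0 0"

```text
time_s: 13.12
tool_pos: [0.538, -0.0018, 0.1572]
orientation: [-2.787, -1.45, 0.0]
wrist_force: [-0.4, -0.1, -1.6]
width: 0.0205
```

Emit:
jog_arm --pt "0 0 0.02 0 0 0 0" --pt "0 0 0.04 0 0 0 0" --pt "0 0 0.06 0 0 0 0" --pt "0 0 0.08 0 0 0 0" --pt "0 0 0.08 0 0 0 0"

```text
time_s: 13.75
tool_pos: [0.538, -0.0017, 0.1451]
orientation: [-2.787, -1.45, 0.0]
wrist_force: [0.4, -0.0, -1.0]
width: 0.0205
```

Emit:
jog_arm --pt "0 0 0.02 0 0 0 0" --pt "0 0 0.04 0 0 0 0" --pt "0 0 0.06 0 0 0 0" --pt "0 0 0.075 0 0 0 0" --pt "0 0 0.085 0 0 0 0" --pt "0 0 0.085 0 0 0 0"

```text
time_s: 14.5
tool_pos: [0.538, -0.0017, 0.1325]
orientation: [-2.787, -1.45, 0.0]
wrist_force: [-2.3, -0.2, -2.0]
width: 0.0205
```

Emit:
jog_arm --pt "0 0 0.005 0 0 0 0" --pt "0 0 0.01 0 0 0 0" --pt "0 0 0.01 0 0 0 0"

```text
time_s: 14.88
tool_pos: [0.538, -0.0018, 0.1313]
orientation: [-2.787, -1.45, 0.0]
wrist_force: [-2.7, -0.2, -1.2]
width: 0.0206
```

Emit:
jog_arm --pt "-0.001 -0.002 0.005 0 0 0 0" --pt "-0.001 -0.002 0.01 0 0 0 0" --pt "-0.001 -0.002 0.01 0 0 0 0"

```text
time_s: 15.25
tool_pos: [0.538, -0.0017, 0.1301]
orientation: [2.787, 1.45, 0.001]
wrist_force: [-3.0, 0.6, 1.4]
width: 0.0207
```

Emit:
jog_arm --pt "-0.001 -0.002 0.003 0 0 0 0" --pt "-0.001 -0.002 0.005 0 0 0 0" --pt "-0.001 -0.002 0.005 0 0 0 0"

```text
time_s: 15.62
tool_pos: [0.538, -0.0017, 0.13]
orientation: [2.786, 1.449, 0.002]
wrist_force: [-3.0, 0.4, 6.6]
width: 0.0206
```

Firm contact at the expected home height (TCP .130). I'll release, lift and look.

Emit:
jog_arm --pt "0 0 0 0 0 0 0.2" --pt "0 0 0 0 0 0 0.5" --pt "0 0 0 0 0 0 0.5" --pt "0 0 -0.1 0 0 0 0.5" --pt "0 0 -0.3 0 0 0 0.5" --pt "0 0 -0.5 0 0 0 0.5" --pt "0 0 -0.65 0 0 0 0.5" --pt "0 0 -0.65 0 0 0 0.5"

```text
time_s: 16.62
tool_pos: [0.5391, -0.0019, 0.23]
orientation: [2.784, 1.448, 0.008]
wrist_force: [-0.2, 1.4, -0.1]
width: 0.0428
```

Run:
```python
from h import *
C={}
for n in('wrist','side','top'):
  C[n]=snapshot(n)
  for t,z in [('pin_head',.126),('swing_knob',.134)]:
    print(n,t,[(np.round(d['xy'],1),round(d['conf'],2),atz(C[n],d['xy'],z)) for d in tip_of(n,t)])
a=C['wrist']['color'][20:340,160:480];b=C['side']['color'][140:240,250:350]
cv2.imwrite('pics/p1.png',np.clip(np.hstack([cv2.resize(a,(400,400)),cv2.resize(b,(400,400),interpolation=cv2.INTER_CUBIC)])*1.4,0,255).astype(np.uint8))
go(.6,.055,.2,None)
```

```text
wrist pin_head [(array([320.1, 204.9]), 0.69, array([ 0.5405, -0.0013,  0.126 ])), (array([361.2,  89.4]), 0.31, array([0.6083, 0.0481, 0.126 ]))]
wrist swing_knob [(array([361.2,  89.7]), 0.64, array([0.6072, 0.0483, 0.134 ]))]
side pin_head [(array([325.1, 257.8]), 0.91, array([ 0.5519, -0.3542,  0.126 ])), (array([312.6, 301.7]), 0.6, array([ 0.4884, -0.5073,  0.126 ])), (array([296.5, 190.2]), 0.56, array([ 0.538 , -0.0017,  0.126 ])), (array([386.4, 275.8]), 0.5, array([ 0.6841, -0.4541,  0.126 ]))]
side swing_knob [(array([314.1, 178.7]), 0.98, array([0.6042, 0.0456, 0.134 ]))]
top pin_head [(array([432.5, 247.5]), 0.69, array([ 0.479 , -0.3305,  0.126 ])), (array([467.8, 237.6]), 0.65, array([ 0.5027, -0.4206,  0.126 ])), (array([433.1, 212.3]), 0.6, array([ 0.5672, -0.3353,  0.126 ]))]
top swing_knob [(array([278.2, 198.8]), 0.97, array([0.604 , 0.0533, 0.134 ]))]
row [ 0.5496  0.1268  0.1714 -0.0004  0.0002  0.    ] jaw0 -35.0 tcp [ 0.5371 -0.0016  0.2258] F [-0.1979 -0.1701 -0.774 ] M [-0.0078  0.0335  0.0335] w 0.0425 t 17.07 j [-0.1416 -0.1412  1.8419  0.      1.4423  0.4699]
```

View pics/p1.png

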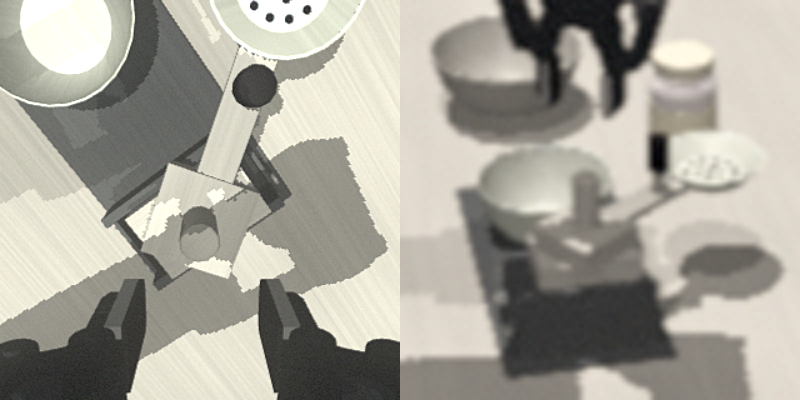

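The pin stands home, with its head on the eye at the z of 126 mm (wrist crop (200,235), side crop (585,200)). The knob is at about (.606,.0485), 84.6 mm from the hinge, swing about 0.94. I'll cage the knob loosely and push along the arc.

```bash
python3 -c "
from h import *
go(.606,.0485,.2,-53.7)"
```

```text
row [ 0.5371  0.1844  0.1713 -0.0004  0.0003  0.1037] jaw0 -35.0 tcp [ 0.5371 -0.0016  0.2258] F [-0.1979 -0.1701 -0.774 ] M [-0.0078  0.0335  0.0335] w 0.0425 t 17.07 j [-0.1416 -0.1412  1.8419  0.      1.4423  0.4699]
```

Emit:
jog_arm --pt "0.25 0.09 0 0 0 0.05 0.5" --pt "0.45 0.15 0.05 0 0 0.1 0.5" --pt "0.537 0.184 0.1 0 0 0.104 0.5" --pt "0.537 0.184 0.17 0 0 0.104 0.5" --pt "0.537 0.184 0.17 0 0 0.104 0.5" --pt "0.537 0.184 0.17 0 0 0.104 0.5"

```text
time_s: 17.82
tool_pos: [0.6058, 0.0479, 0.2012]
orientation: [2.986, 0.977, -0.0]
wrist_force: [-0.1, 0.8, -0.6]
width: 0.0422
```

Run:
```python
from h import *
W=snapshot('wrist');cv2.imwrite('pics/k1.png',W['color'])
print([(np.round(d['xy'],1),round(d['conf'],2),atz(W,d['xy'],.134)) for d in tip_of('wrist','swing_knob')],proj(W,get_obs()['tool_pos']*[1,1,0]+[0,0,.134]))
go(.606,.0485,.14,-53.7)
```

```text
[(array([318.8, 221. ]), 0.96, array([0.6074, 0.0497, 0.134 ]))] [319.8549 223.9352]
row [ 0.0005 -0.0037  0.4116  0.0002 -0.0002 -0.0004] jaw0 -53.8 tcp [0.6062 0.048  0.2017] F [ 0.3391 -0.3458  0.1539] M [-0.0237  0.0274  0.0266] w 0.0426 t 17.93 j [-0.0433  0.0465  1.7014 -0.0001  1.3927  0.8952]
```

View pics/k1.png

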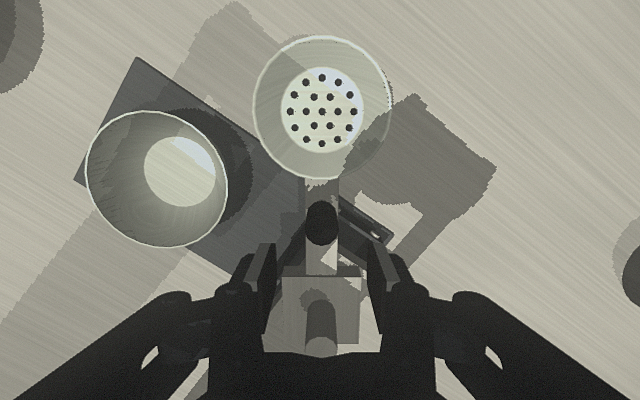

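Emit:
jog_arm --pt "0 0 0.15 0 0 0 0.5" --pt "0 0 0.3 0 0 0 0.5" --pt "0 0 0.41 0 0 0 0.5" --pt "0 0 0.41 0 0 0 0.5" --pt "0 0 0.41 0 0 0 0.3" --pt "0 0 0.41 0 0 0 0.3" --pt "0 0 0.41 0 0 0 0.3"

```text
time_s: 18.8
tool_pos: [0.6068, 0.0484, 0.1405]
orientation: [2.985, 0.977, 0.002]
wrist_force: [-0.7, 0.0, 0.6]
width: 0.0256
```

Emit:
jog_arm --pt "-0.0028 -0.0566 0 0 0 -0.0318 0.3" --pt "-0.0113 -0.1126 0 0 0 -0.0637 0.3" --pt "-0.0253 -0.1675 0 0 0 -0.0955 0.3" --pt "-0.0447 -0.2207 0 0 0 -0.1273 0.3" --pt "-0.0694 -0.2717 0 0 0 -0.1592 0.3" --pt "-0.099 -0.32 0 0 0 -0.191 0.3" --pt "-0.1333 -0.3651 0 0 0 -0.2228 0.3" --pt "-0.1719 -0.4065 0 0 0 -0.2546 0.3" --pt "-0.1719 -0.4065 0 0 0 -0.2546 0.3"

```text
time_s: 19.92
tool_pos: [0.5494, 0.0825, 0.14]
orientation: [2.37, 2.061, 0.001]
wrist_force: [0.4, 0.3, -1.2]
width: 0.0259
```

Run:
```python
from h import *
W=snapshot('wrist')
print([(np.round(d['xy'],1),round(d['conf'],2),atz(W,d['xy'],.134)) for d in tip_of('wrist','swing_knob')],[(np.round(d['xy'],1),round(d['conf'],2),atz(W,d['xy'],.126)) for d in tip_of('wrist','pin_head')])
go(.5365,.0833,.14,0)
```

```text
[(array([326.2, 272. ]), 0.6, array([0.5525, 0.082 , 0.134 ]))] [(array([327.2, 272.7]), 0.17, array([0.5524, 0.0772, 0.126 ]))]
row [-0.0058 -0.0881 -0.0016  0.0001  0.     -0.0445] jaw0 -8.0 tcp [0.5497 0.0823 0.1398] F [ 0.1482 -0.598  -0.2783] M [0.0723 0.0577 0.0279] w 0.0255 t 20.07 j [ 0.0148 -0.017   1.8742 -0.      1.2842  0.1544]
```

Emit:
jog_arm --pt "-0.002 -0.03 0 0 0 -0.015 0.3" --pt "-0.004 -0.06 0 0 0 -0.03 0.3" --pt "-0.006 -0.08 0 0 0 -0.044 0.3" --pt "-0.006 -0.09 0 0 0 -0.044 0.3" --pt "-0.006 -0.09 0 0 0 -0.044 0.3"

```text
time_s: 20.7
tool_pos: [0.5362, 0.0834, 0.1398]
orientation: [2.223, 2.22, 0.001]
wrist_force: [0.9, 0.1, -0.4]
width: 0.0255
```

Emit:
jog_arm --pt "0 -0.007 0 0 0 0 0.3" --pt "0 -0.014 0 0 0 0 0.3" --pt "0 -0.014 0 0 0 0 0.3"

```text
time_s: 21.08
tool_pos: [0.5338, 0.0834, 0.1396]
orientation: [-2.222, -2.221, -0.0]
wrist_force: [0.7, 0.0, 0.0]
width: 0.0257
```

Emit:
jog_arm --pt "0 -0.005 0 0 0 0 0.3" --pt "0 -0.01 0 0 0 0 0.3" --pt "0 -0.01 0 0 0 0 0.3"

```text
time_s: 21.45
tool_pos: [0.5324, 0.0834, 0.1397]
orientation: [2.221, 2.221, 0.0]
wrist_force: [1.2, 1.1, 0.2]
width: 0.0255
```

Emit:
jog_arm --pt "0 -0.005 0 0 0 0 0.3" --pt "0 -0.01 0 0 0 0 0.3" --pt "0 -0.01 0 0 0 0 0.3"

```text
time_s: 21.82
tool_pos: [0.531, 0.0834, 0.1397]
orientation: [2.221, 2.221, 0.001]
wrist_force: [2.4, -0.1, -0.2]
width: 0.0261
```

Run:
```python
from h import *
for n in ('top','side'):
  T=snapshot(n);print([(np.round(d['xy'],1),round(d['conf'],2),atz(T,d['xy'],.134)) for d in tip_of(n,'swing_knob')])
  cv2.imwrite('pics/s_%s.png'%n,T['color'])
go(.53,.0833,.14,0)
```

```text
[]
[(array([292.3, 177. ]), 0.64, array([0.5369, 0.071 , 0.134 ])), (array([294.9, 199.7]), 0.34, array([ 0.5215, -0.0698,  0.134 ]))]
row [-0.0004 -0.0062 -0.0022  0.0001 -0.     -0.0001] jaw0 -0.0 tcp [0.5309 0.0834 0.1397] F [1.5188 0.7573 0.5975] M [ 0.1351 -0.387  -0.0003] w 0.0255 t 22.02 j [ 0.0172 -0.0612  1.9172  0.0001  1.2854  0.0174]
```

Emit:
jog_arm --pt "0 -0.005 0 0 0 0 0.3" --pt "0 -0.01 0 0 0 0 0.3" --pt "0 -0.01 0 0 0 0 0.3"

```text
time_s: 22.4
tool_pos: [0.5294, 0.0834, 0.1397]
orientation: [2.221, 2.221, 0.0]
wrist_force: [3.2, 0.9, 0.3]
width: 0.0254
```

Emit:
jog_arm --pt "0 -0.005 0 0 0 0 0.3" --pt "0 -0.01 0 0 0 0 0.3" --pt "0 -0.01 0 0 0 0 0.3"

```text
time_s: 22.78
tool_pos: [0.5282, 0.0834, 0.1398]
orientation: [2.221, 2.221, 0.001]
wrist_force: [3.9, 0.0, 0.9]
width: 0.0255
```

Emit:
jog_arm --pt "0 0.02 0 0 0 0 0.5" --pt "0 0.02 0 0 0 0 0.5" --pt "0 0.02 -0.15 0 0 0 0.5" --pt "-0.2 0.02 -0.4 0 0 0 0.5" --pt "-0.5 0.02 -0.7 0 0 0 0.5" --pt "-0.6 0.02 -0.8 0 0 0 0.5" --pt "-0.6 0.02 -0.8 0 0 0 0.5" --pt "-0.6 0.02 -0.8 0 0 0 0.5"

```text
time_s: 23.78
tool_pos: [0.5298, -0.0057, 0.2572]
orientation: [-2.218, -2.219, 0.003]
wrist_force: [0.1, -0.3, 0.2]
width: 0.0427
```

```bash
cat > c.py <<'E'
from h import *
import sys
W=snapshot('wrist')
for t,z in [('swing_knob',.134),('pin_head',.126),('swing_eye',.104),('stand',0)]:
  print(t,[(np.round(d['xy'],1),round(d['conf'],2),atz(W,d['xy'],z)) for d in tip_of('wrist',t)])
im=W['color']
z=.104;s=2.5;x0,y0,nx,ny=.44,-.08,190,240
q=[(0,0),(nx,0),(nx,ny),(0,ny)]
src=[proj(W,(x0+a/1000,y0+(ny-b)/1000,z)) for a,b in q]
H=cv2.getPerspectiveTransform(np.float32(src),np.float32([(a*s,b*s) for a,b in q]))
a=cv2.warpPerspective(im,H,(int(nx*s),int(ny*s)),flags=cv2.INTER_CUBIC)
cv2.imwrite(sys.argv[1],np.clip(a*1.4,0,255).astype(np.uint8))
print(ray(W,(320,200))[0]); go(.53,.0833,.14,0)
E
python3 c.py pics/c1.png
```

```text
swing_knob [(array([326.4,  76.7]), 0.68, array([0.5339, 0.0834, 0.134 ]))]
pin_head []
swing_eye [(array([328.6, 183.3]), 0.84, array([ 0.5365, -0.0009,  0.104 ]))]
stand [(array([323.2, 161.7]), 0.72, array([0.532 , 0.0003, 0.    ]))]
[0.5312 0.0646 0.3805]
row [ 0.5938  0.0001  0.7887 -0.0007 -0.0001  0.0003] jaw0 0.1 tcp [ 0.5303 -0.0058  0.2583] F [ 0.2378  0.2363 -0.1011] M [ 0.0213 -0.0279  0.0103] w 0.0425 t 24.02 j [-0.1514 -0.1787  1.8207  0.0001  1.5019 -0.1524]
```

View pics/c1.png

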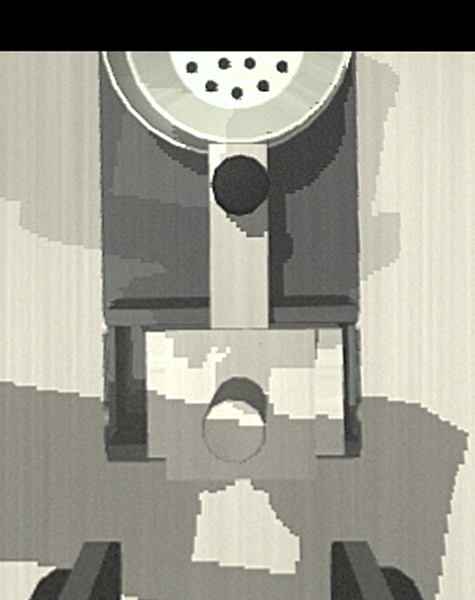

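Run:
```python
import cv2,numpy as np
g=cv2.GaussianBlur(cv2.cvtColor(cv2.imread('pics/c1.png'),cv2.COLOR_BGR2GRAY),(3,3),0).astype(float)
d=cv2.Sobel(g,cv2.CV_64F,1,0)
def fit(c,r0,r1,w=7):
    xs=[];ys=[]
    for r in range(r0,r1):
        s=np.abs(d[r,c-w:c+w+1]);
        if s.max()<40: continue
        i=s.argmax();s2=s*(np.abs(np.arange(len(s))-i)<=2)
        xs.append(c-w+(s2*np.arange(len(s))).sum()/s2.sum());ys.append(r)
    xs=np.array(xs);ys=np.array(ys)
    for _ in range(4):
        p=np.polyfit(ys,xs,1);e=np.abs(np.polyval(p,ys)-xs);k=e<max(1,2*np.median(e));xs,ys=xs[k],ys[k]
    # image x = world x, row down = -y ; yaw(ccw) of edge = slope
    print(c,r0,r1,"yaw mrad %.1f"%(p[0]*1000),"x@300 %.1f"%np.polyval(p,300),len(xs),"res %.2f"%e.mean())
fit(209,155,295);fit(268,215,320);fit(268,150,175)
fit(103,60,310);fit(356,60,310)
fit(316,340,470);fit(167,462,478);fit(147,335,455);fit(345,345,410);fit(358,330,450);fit(105,330,450)
```

```text
209 155 295 yaw mrad -20.2 x@300 208.6 88 res 0.39
268 215 320 yaw mrad 1.1 x@300 267.6 105 res 0.19
268 150 175 yaw mrad 16.4 x@300 268.9 21 res 0.08
103 60 310 yaw mrad 15.2 x@300 101.9 210 res 0.19
356 60 310 yaw mrad 16.9 x@300 359.4 245 res 0.23
316 340 470 yaw mrad -6.1 x@300 316.0 58 res 1.06
167 462 478 yaw mrad 3.3 x@300 165.3 16 res 0.08
147 335 455 yaw mrad 16.8 x@300 144.8 120 res 0.19
345 345 410 yaw mrad 10.8 x@300 341.8 65 res 0.16
358 330 450 yaw mrad 13.2 x@300 359.3 96 res 0.21
105 330 450 yaw mrad 16.3 x@300 101.9 98 res 0.24
```

```bash
cat > f.py <<'E'
from h import *
im=np.mean([snapshot('wrist')['color'].astype(float) for _ in range(4)],0);W=snapshot('wrist')
z=.104;s=5;x0,y0,nx,ny=.44,-.08,190,230
q=[(0,0),(nx,0),(nx,ny),(0,ny)]
src=[proj(W,(x0+a/1000,y0+(ny-b)/1000,z)) for a,b in q]
H=cv2.getPerspectiveTransform(np.float32(src),np.float32([(a*s,b*s) for a,b in q]))
g=cv2.cvtColor(cv2.warpPerspective(im.astype(np.float32),H,(nx*s,ny*s),flags=cv2.INTER_CUBIC),cv2.COLOR_BGR2GRAY)
cv2.imwrite('pics/f.png',g)
g=cv2.GaussianBlur(g,(0,0),2).astype(float)
def fit(nm,G,c,r0,r1,w=14,sg=1):
    d=cv2.Sobel(G,cv2.CV_64F,1,0);xs=[];ys=[]
    for r in range(r0,r1):
        v=np.abs(d[r,c-w:c+w+1]);i=v.argmax();v2=v*(np.abs(np.arange(len(v))-i)<=4)
        if v.max()<20 or i in(0,2*w): continue
        xs.append(c-w+(v2*np.arange(len(v))).sum()/v2.sum());ys.append(r)
    if len(xs)<20: print(nm,'few');return
    xs=np.array(xs);ys=np.array(ys)
    p=np.polyfit(ys,xs,1)
    for _ in range(6):
        e=np.abs(np.polyval(p,ys)-xs);k=e<max(1.,2*np.median(e));xs,ys=xs[k],ys[k];p=np.polyfit(ys,xs,1)
    print(nm,"yaw mrad %.1f"%(sg*p[0]*1000),"mid %.1f"%np.polyval(p,(r0+r1)/2),len(xs),"of",r1-r0,"res %.2f"%e.mean())
E
cat > f2.py <<'E'
from f import *
# c1.png rows began at y=.16, now y=.15: row2.5 r -> (r-25)*2
m=lambda r:(r-25)*2
fit("arm L",g,418,m(160),m(325));fit("arm R up",g,537,m(150),m(170));fit("arm R lo",g,537,m(215),m(322))
fit("plate L",g,206,m(60),m(310));fit("plate R",g,712,m(60),m(310));fit("leaf L",g,292,m(340),m(450))
fit("blk L lo",g,332,m(464),m(476));fit("blk R",g,633,m(375),m(470))
t=np.ascontiguousarray(g.T)
fit("blk front",t,m(480),340,625,sg=-1);fit("blk back L",t,m(328),345,415,sg=-1);fit("blk back R",t,m(328),540,625,sg=-1)
E
python3 f2.py
```

```text
arm L yaw mrad 3.4 mid 421.5 182 of 330 res 0.18
arm R up yaw mrad 3.3 mid 535.1 31 of 40 res 0.04
arm R lo yaw mrad 10.2 mid 537.5 211 of 214 res 0.17
plate L yaw mrad 14.9 mid 202.2 384 of 500 res 0.26
plate R yaw mrad 15.9 mid 718.5 473 of 500 res 0.24
leaf L yaw mrad 15.7 mid 294.6 220 of 220 res 0.25
blk L lo few
blk R few
blk front yaw mrad -0.1 mid 911.1 29 of 285 res 0.18
blk back L yaw mrad 22.2 mid 611.4 70 of 70 res 0.18
blk back R yaw mrad -0.5 mid 610.1 85 of 85 res 0.03[ WARN:0@1.223] global loadsave.cpp:1063 imwrite_ Unsupported depth image for selected encoder is fallbacked to CV_8U.
```

Emit:
jog_arm --pt "0 0 0 0 0 0.05 0.5" --pt "0 0 0 0 0 0.1 0.5" --pt "0 0 0 0 0 0.1 0.5" --pt "0 0 0 0 0 0.1 0.5" --pt "0 0 0 0 0 0.1 0.5"

```text
time_s: 24.9
tool_pos: [0.5309, -0.0066, 0.2596]
orientation: [2.541, 1.848, 0.0]
wrist_force: [0.9, 0.0, -0.4]
width: 0.0427
```

```bash
python3 f2.py 2>/dev/null; python3 -c "
from h import *
W=snapshot('wrist')
for t,z in [('swing_knob',.134),('pin_head',.126),('swing_eye',.104)]:
  print(t,[(np.round(d['xy'],1),round(d['conf'],2),atz(W,d['xy'],z)) for d in tip_of('wrist',t)])
go(.5,0,.2,0)"
```

```text
arm L yaw mrad 8.0 mid 420.7 232 of 330 res 0.31
arm R up yaw mrad 19.6 mid 534.7 40 of 40 res 0.20
arm R lo yaw mrad 7.7 mid 536.9 212 of 214 res 0.26
plate L few
plate R yaw mrad -3.2 mid 719.0 52 of 500 res 0.40
leaf L yaw mrad 18.8 mid 299.9 205 of 220 res 0.37
blk L lo few
blk R yaw mrad 21.9 mid 637.4 122 of 190 res 0.43
blk front yaw mrad 8.1 mid 908.1 130 of 285 res 0.25
blk back L yaw mrad 5.1 mid 609.5 70 of 70 res 0.27
blk back R yaw mrad 11.8 mid 607.4 85 of 85 res 0.15
swing_knob [(array([285.8,  78.9]), 0.97, array([0.535 , 0.0845, 0.134 ]))]
pin_head [(array([323.3, 186.5]), 0.65, array([ 0.5356, -0.0008,  0.126 ]))]
swing_eye [(array([324.3, 181.3]), 0.58, array([ 0.5363, -0.0019,  0.104 ])), (array([322.2, 190.4]), 0.27, array([ 0.5321, -0.0091,  0.104 ]))]
row [-0.0213 -0.2093  0.3975  0.      0.     -0.1   ] jaw0 -18.0 tcp [ 0.5308 -0.0067  0.2596] F [-0.3371 -0.6108 -0.2447] M [-0.0029  0.054   0.0408] w 0.0431 t 25.35 j [-0.1528 -0.1797  1.8193 -0.      1.5019  0.1614]
```

Arm measures about 8 mrad and stand about 16 mrad, so the arm is at the stop or within half a degree of it. I'll give it one more light push to be sure.

Emit:
jog_arm --pt "0 0 0 0 0 -0.05 0.5" --pt "0 0 0 0 0 -0.1 0.5" --pt "0 0 0 0 0 -0.1 0.5" --pt "0 0 0 0 0 -0.1 0.5"

```text
time_s: 25.85
tool_pos: [0.5308, -0.0066, 0.2596]
orientation: [-2.224, -2.219, -0.0]
wrist_force: [0.1, -0.5, -0.1]
width: 0.0423
```

```bash
python3 -c "
from h import *
go(.535,.0835,.14,0)"
```

```text
row [ 0.6009  0.0264  0.7973 -0.     -0.     -0.0007] jaw0 -0.1 tcp [ 0.5308 -0.0066  0.2596] F [ 0.0922 -0.5212 -0.0892] M [ 0.0098  0.0678 -0.0032] w 0.0423 t 25.85 j [-0.1527 -0.1796  1.8193  0.      1.502  -0.1505]
```

Emit:
jog_arm --pt "0.3 0.026 0.1 0 0 0 0.5" --pt "0.5 0.026 0.25 0 0 0 0.5" --pt "0.6 0.026 0.35 0 0 0 0.5" --pt "0.6 0.026 0.55 0 0 0 0.5" --pt "0.6 0.026 0.75 0 0 0 0.5" --pt "0.6 0.026 0.8 0 0 0 0.5" --pt "0.6 0.026 0.8 0 0 0 0.5" --pt "0.6 0.026 0.8 0 0 0 0.3" --pt "0.6 0.026 0.8 0 0 0 0.3" --pt "0.6 0.026 0.8 0 0 0 0.3"

```text
time_s: 27.1
tool_pos: [0.5352, 0.0833, 0.1405]
orientation: [2.221, 2.22, 0.002]
wrist_force: [-0.9, 0.7, 0.1]
width: 0.0259
```

Emit:
jog_arm --pt "0 -0.01 0 0 0 0 0.3" --pt "0 -0.018 0 0 0 0 0.3" --pt "0 -0.018 0 0 0 0 0.3"

```text
time_s: 27.48
tool_pos: [0.5319, 0.0834, 0.1396]
orientation: [-2.221, -2.221, 0.0]
wrist_force: [-0.5, 0.7, -0.2]
width: 0.0253
```

Emit:
jog_arm --pt "0 -0.01 0 0 0 0 0.3" --pt "0 -0.014 0 0 0 0 0.3" --pt "0 -0.014 0 0 0 0 0.3"

```text
time_s: 27.85
tool_pos: [0.5302, 0.0834, 0.1398]
orientation: [2.221, 2.221, 0.001]
wrist_force: [0.7, 0.5, -1.2]
width: 0.0257
```

Emit:
jog_arm --pt "0 -0.007 0 0 0 0 0.3" --pt "0 -0.014 0 0 0 0 0.3" --pt "0 -0.014 0 0 0 0 0.3"

```text
time_s: 28.22
tool_pos: [0.5284, 0.0834, 0.14]
orientation: [2.221, 2.22, 0.002]
wrist_force: [4.3, 1.1, -0.7]
width: 0.0258
```

Emit:
jog_arm --pt "0 -0.005 0 0 0 0 0.3" --pt "0 -0.01 0 0 0 0 0.3" --pt "0 -0.01 0 0 0 0 0.3"

```text
time_s: 28.6
tool_pos: [0.5272, 0.0834, 0.1401]
orientation: [2.22, 2.22, 0.003]
wrist_force: [5.4, 0.0, -0.5]
width: 0.0258
```

Emit:
jog_arm --pt "0 -0.005 0 0 0 0 0.3" --pt "0 -0.008 0 0 0 0 0.3" --pt "0 -0.008 0 0 0 0 0.3"

```text
time_s: 28.98
tool_pos: [0.5264, 0.0833, 0.1403]
orientation: [2.22, 2.219, 0.004]
wrist_force: [6.7, 0.4, -1.7]
width: 0.0254
```

Force climbs steadily against a firm stop at 6.7 N. I'll stop pushing, release and clear.

Emit:
jog_arm --pt "0 0.02 0 0 0 0 0.4" --pt "0 0.04 0 0 0 0 0.5" --pt "0 0.04 0 0 0 0 0.5" --pt "0 0.04 -0.15 0 0 0 0.5" --pt "-0.2 0.04 -0.4 0 0 0 0.5" --pt "-0.5 0.04 -0.7 0 0 0 0.5" --pt "-0.6 0.04 -0.8 0 0 0.04 0.5" --pt "-0.6 0.04 -0.8 0 0 0.1 0.5" --pt "-0.6 0.04 -0.8 0 0 0.1 0.5" --pt "-0.6 0.04 -0.8 0 0 0.1 0.5" --pt "-0.6 0.04 -0.8 0 0 0.1 0.5"

```text
time_s: 30.35
tool_pos: [0.5309, -0.0063, 0.259]
orientation: [-2.539, -1.848, 0.001]
wrist_force: [0.3, 0.1, 1.3]
width: 0.0429
```

```bash
python3 f2.py 2>/dev/null; python3 -c "
from h import *
C={}
for n in ('wrist','side','top'):
  W=C[n]=snapshot(n)
  for t,z in [('swing_knob',.134),('pin_head',.126),('swing_eye',.104),('jug',0),('tub',0),('bowl',0)]:
    print(n,t,[(np.round(d['xy'],1),round(d['conf'],2),atz(W,d['xy'],z)) for d in tip_of(n,t)][:3])
a=C['side']['color'][130:250,230:350];b=C['top']['color'][130:290,130:490]
v=np.zeros((600,800,3),np.uint8);v[:356]=cv2.resize(b,(800,356));v[360:600,:240]=cv2.resize(a,(240,240));v[360:600,250:634]=cv2.resize(C['wrist']['color'],(384,240))
cv2.imwrite('pics/end.png',np.clip(v*1.3,0,255).astype(np.uint8))"
```

```text
arm L yaw mrad 14.7 mid 418.9 235 of 330 res 0.26
arm R up yaw mrad 34.1 mid 531.8 40 of 40 res 0.25
arm R lo yaw mrad 13.9 mid 535.6 214 of 214 res 0.23
plate L few
plate R yaw mrad 25.2 mid 716.1 136 of 500 res 5.59
leaf L yaw mrad 18.0 mid 300.7 209 of 220 res 0.24
blk L lo few
blk R yaw mrad 21.4 mid 638.1 130 of 190 res 0.36
blk front yaw mrad 15.1 mid 909.2 119 of 285 res 0.22
blk back L yaw mrad 26.0 mid 611.0 70 of 70 res 0.30
blk back R yaw mrad 14.0 mid 607.7 85 of 85 res 0.12
wrist swing_knob [(array([285.7,  82. ]), 0.61, array([0.5345, 0.0827, 0.134 ]))]
wrist pin_head [(array([322.8, 187.3]), 0.68, array([ 0.5353, -0.0012,  0.126 ]))]
wrist swing_eye [(array([323.1, 179. ]), 0.82, array([0.5362, 0.0005, 0.104 ]))]
wrist jug [(array([540.6, 335.1]), 0.67, array([ 0.7474, -0.3243,  0.    ]))]
wrist tub []
wrist bowl []
side swing_knob [(array([291.2, 177.9]), 0.85, array([0.5324, 0.0658, 0.134 ]))]
side pin_head [(array([323.3, 254.5]), 0.69, array([ 0.5503, -0.3397,  0.126 ])), (array([295.3, 190.2]), 0.61, array([ 0.5343, -0.001 ,  0.126 ])), (array([311.1, 299.3]), 0.5
[... 366 characters left out ...]
y([0.5424, 0.0167, 0.    ])), (array([293.7, 196.4]), 0.62, array([0.5548, 0.1684, 0.    ]))]
side bowl [(array([276.2, 163.1]), 0.62, array([0.5288, 0.4349, 0.    ])), (array([289.7, 175.8]), 0.59, array([0.5649, 0.3209, 0.    ]))]
top swing_knob [(array([265.5, 226.7]), 0.66, array([0.5349, 0.0849, 0.134 ]))]
top pin_head [(array([434. , 215.2]), 0.68, array([ 0.5599, -0.3373,  0.126 ])), (array([466.6, 238.8]), 0.56, array([ 0.4997, -0.4175,  0.126 ]))]
top swing_eye []
top jug [(array([415.3, 151.8]), 0.87, array([ 0.7493, -0.3275,  0.    ]))]
top tub [(array([195.6, 176.5]), 0.93, array([0.6834, 0.2883, 0.    ]))]
top bowl [(array([154.6, 233.9]), 0.85, array([0.5255, 0.3977, 0.    ]))]
```

View pics/end.png

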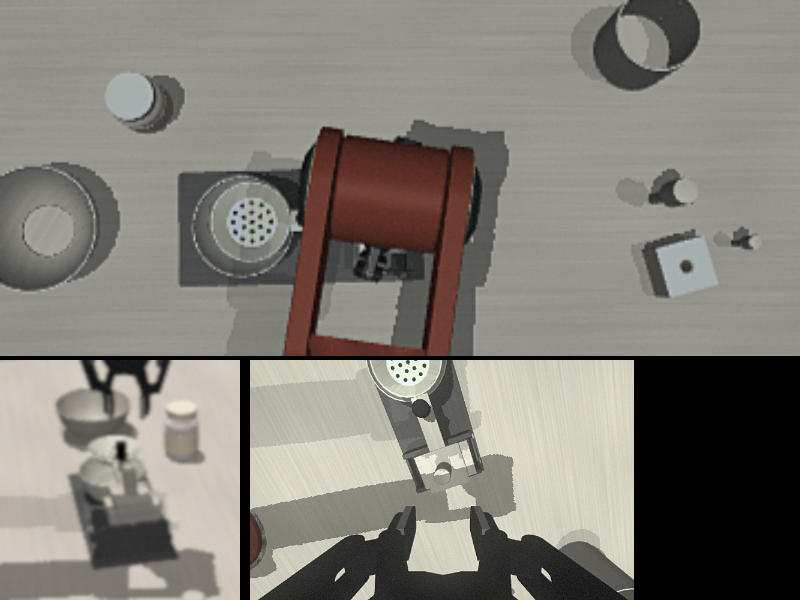

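The last view shows the strainer concentric over the stand's bowl (top part, (248,222)), the pin head on the eye, the rest empty and the bystanders unmoved. I'm handing it in.

```bash
python3 -c "
from bench import *
print(job_done(),get_obs()['time_s'])"
```

```text
the job is handed in; nothing more can be done
the job is handed in; nothing more can be done
```

I handed the job in with the pin home and the arm at its stop; the last reading before hand-in was 30.4 s of the 67 s allowed.

- **Pin:** I took the middle-sized pin, the one in the rest, and threaded it through the eye. I dragged the eye about 5 mm to the leaf's hole and lowered the pin until the head seated. It seated at the expected height (tool at 0.130 m) with 6.6 N. I saw no more than about 4 N sideways while inserting it.
- **Arm:** I pushed the arm to its stop with the knob held loosely between the fingers. After the first push the arm measured about 8 mrad against the stand's 16, so I pushed once more, up to 6.7 N.
- **Last checks:** The arm's main edges then lay at about 14–15 mrad against the stand's 15–18, so at the stop within measuring accuracy. A few short edges scattered more, from 21 to 34 mrad. The strainer is over the bowl and the pin head sits on the eye. The bowl, jug, tub and the other two pins look unmoved, and the gripper is clear of everything.
- **Disagreement:** The side camera put the knob about 17 mm off along the arm compared with the top and wrist cameras. I took that as a detection error, since the other two agree with the geometry given.

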